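# Assemble the rotor stack on the bench drive

## Task

Build up the rotor on the spindle of the little white bench drive: first the brass spacer, then the blue-hubbed bar rotor turned so that its slot fits the oblong spindle, and last the orange cap over the spindle's end. Lower each part until it sits flat on the one below rather than dropping it, and do not push about or tip the flask or the beaker standing near.

Things in the scene. Friction and masses are not known exactly. Their poses are not given: they have to be found in the camera images.
- drive: Fixed white bench drive, housing 90 mm (its x) by 120 mm (its y), top 38 mm above the worktop, with a round steel flange 66 mm wide (top at 44 mm). Origin on the worktop under the spindle axis, z up. The upright steel spindle on the axis is oblong with round ends: 12 mm along the drive's x, 26 mm along its y, its tip 116 mm above the worktop. Dial and switch on the front are for looks.
- drive_seat (a point): Point on the spindle axis at the top of the flange, 44 mm above the worktop, where the spacer's underside comes to rest; axes as the drive's. The spindle rises 72 mm above it, its top 5 mm bevelled by 3 mm.
- spacer: Loose brass spacer, a plain ring 50 mm outside, 29 mm bore, 24 mm tall, 0.12 kg, lying flat with its axis upright. Origin in the centre of its underside. Goes on first, on the flange.
- rotor: Loose bar rotor, 0.18 kg, right way up: aluminium bar 40 mm (its x) by 110 mm (its y), 12 mm thick, a hole near each end; on it a blue block hub 30 mm (x, grip here) by 46 mm (y), 18 mm high. Through both a slot 15 mm (x) by 29 mm (y) that fits the spindle with rotor y along drive y, either way round (0.2 rad). Origin: centre of underside, z up. Goes second, underside 24 mm above flange.
- cap: Loose round orange cap, 46 mm in diameter (48 mm over the fine ribs), 34 mm tall, 0.07 kg, closed on top with a white disc, standing on its open end; blind bore from below 29 mm wide and 24 mm deep. Origin in the centre of its underside. Goes on last: its rim comes to rest on the hub's top, 54 mm above the flange, with 18 mm of spindle inside it.
- flask: Bystander: conical glass flask with orange stopper, 67 mm wide, 126 mm tall, loose; origin in the centre of its underside.
- beaker: Bystander: small glass beaker, 60 mm wide, 71 mm tall, loose; origin in the centre of its underside.
There are look-alikes about, which are no part of the job. What is shaped like the spacer but turquoise is not meant. Leave any black look-alike of the cap alone.

How it is judged:
On the way, in this order (a step that is already met when the one before it is completed fails the run):
1. the spacer sits flat on the drive's flange, round the spindle (z of spacer in the frame of drive_seat between -0.003 and 0.003 m and horizontal distance between spacer and drive_seat below 0.006 m and angle between spacer's own z axis and vertical below 0.06 rad), for 0.2 s.
2. the rotor sits flat on the spacer, its slot over the spindle (all of step 1 and z of rotor in the frame of drive_seat between 0.021 and 0.027 m and horizontal distance between rotor and drive_seat below 0.004 m and angle between rotor's own z axis and vertical below 0.06 rad and angle between the y axis of rotor and the y axis of drive, either way round below 0.3 rad), for 0.2 s.
3. the cap sits flat on the rotor's hub, over the spindle's end (all of step 2 and z of cap in the frame of drive_seat between 0.051 and 0.057 m and horizontal distance between cap and drive_seat below 0.006 m and angle between cap's own z axis and vertical below 0.06 rad), for 0.2 s.
At the end, for the whole second after the job is handed in: On the spindle, undersides above the flange: spacer 0 mm, rotor 24 mm (its y along the drive's y within 0.3 rad), cap 54 mm; each within 3 mm in height, upright within 0.06 rad, centred within 6 mm (rotor 4 mm), at rest (all of step 3 and linear speed of each of spacer, rotor, cap below 0.02 m/s); the robot touches nothing.
It fails at once if a part is dropped or thrown (faster than 0.7 m/s while nothing of the robot touches it) ((contact force between spacer and the fingers below 0.01 N and contact force between spacer and the arm below 0.01 N and linear speed of spacer above 0.7 m/s) or (contact force between rotor and the fingers below 0.01 N and contact force between rotor and the arm below 0.01 N and linear speed of rotor above 0.7 m/s) or (contact force between cap and the fingers below 0.01 N and contact force between cap and the arm below 0.01 N and linear speed of cap above 0.7 m/s)).
It fails at once if the flask is pushed more than 30 mm or tipped over (distance of flask from where it was at the start of the episode above 0.03 m or angle between flask's own z axis and vertical above 0.4 rad).
It fails at once if the beaker is pushed more than 30 mm or tipped over (distance of beaker from where it was at the start of the episode above 0.03 m or angle between beaker's own z axis and vertical above 0.4 rad).
It also fails if it takes over 69 s, if anything falls off the work surface, if the arm or the gripper's body presses on something with over 40 N, if the wrist force passes 120 N, or if a joint passes its speed limit or range.

## Robot

A 6-joint arm with a two-finger parallel gripper is mounted at the origin on a cart in front of the work surface, level with it; the furniture and walls round the work are solid. World frame = base frame: x ahead of the robot, y to its left, z up, the work surface at z = 0. Lengths are in m, angles in rad, forces in N, time in s.
With the tool pointing down it reaches from about 0.35 to 1 m from the base axis. Payload 7.1 kg.
Tool frame: the origin (TCP) lies midway between the tips of the shut fingers; the grasp point (between the pads) lies 19 mm behind it; z points along the fingers, y is the line along which they close (so a half turn about z gives the same grasp; the last joint's range is limited). The gripper opens to 85 mm and grips with 20 to 120 N. Pads are 22 mm wide; open, the fingers measure 114 mm over their backs; the gripper's body (76 mm by 85 mm) begins 54 mm behind the grasp point. The pads swing forward as they close: fully open they stand 13 mm farther back than shut.
Start: joints at [-1.335, 0.423, 1.63, -0, 1.089, -0.019], TCP at [0.158, -0.605, 0.231] pointing down, gripper open.
Joint ranges: [-3, 3], [-0.9, 2.11], [0.09, 2.58], [-1.31, 4.45], [0.11, 2.69], [-2.54, 2.54]. Speed limits (rad/s): [2.39, 2.39, 3.01, 3.14, 3.14, 3.14].

## Interface

Orientations are given as a unit quaternion [x, y, z, w].
In Python, from plant import manip gives the robot as it stands.
- The arm moves only by the tool apply_moves, never from a script. Its arguments are lists of equal length, an entry for each row: "claw": the closure, from -1 (fully open) to 1 (shut); "offset": the shift along the world's x, y, z in cm, a list of three; "turn": the turn, a rotation vector about the world's x, y, z in rad, a list of three. In form: {"claw": [claw, ...], "offset": [[x, y, z], ...], "turn": [[wx, wy, wz], ...]}. A call has 1 to 20 rows; each row shifts and turns the commanded pose from where the row before left it; what a row does not reach is not made up. A row lasts 1/8 s, in which the tool goes at most 62.5 mm and 10.7 degrees, less where a joint would pass 70% of its speed; a pose out of reach is approached as far as the arm can. A call is refused whole if a number of a shift passes 6.25 or a number of a turn 0.188, either way. A call with a gripper value outside its range is refused whole. The fingers move at their own pace and stop on an object; the grip force is fixed at half the most. Time passes only in rows, so rows that do not move let the fingers close. It gives the time, the measured TCP pose, the force, the opening and the grip force at its end, in the units of the state.
- manip.get_obs(): the state, without advancing time (a new reading comes with each control period).
- manip.capture(name): name is "side" or "top"; returns the picture (400x640x3 uint8, blue, green, red); there is no depth.
- manip.camera_info(name): a dict with "fov_y" (degrees; the focal length in pixels is half the picture's height over the tangent of half this angle, whatever the lens; pixels are square), "cx", "cy" (the principal point, pixels), "k1" (the pictures are not rectified: a ray, as slopes to the right and down, at radius r is drawn at 1 + k1 r^2 times it, then the intrinsics apply), "rvec" (rotation vector, rad) and "tvec" (3), from world to camera coordinates, as OpenCV has them. Camera axes: x right, y down, z forward; pixel columns grow to the right and rows downward; lengths in m; the calibration is good to about 2 mm. A picture is of the moment at which its call begins. camera_info takes no time and is no camera call.
- manip.finish_job(): hands the job in; it is judged then, once.
The state is a dict: "clock": time; "q": joint angles; "qd": joint speeds; "joint_efforts": joint torques, N m; "eef_pos": TCP position; "tool_rot": TCP orientation; "force": force on the tool from outside, world axes, zero at the start; "torque": the same for the moment, N m; "opening": opening from 0.0 (shut) to 1.0 (fully open); "grip_force": force on a finger pad.
Only numpy, scipy, OpenCV 4.12 (cv2) and the standard library are available. Lean on these libraries where they do the work, as an engineer would, in place of code of your own. Each camera call takes 0.05 s, during which the arm holds its last target. There are 200 camera calls.

## Working session

There is one attempt and no reset: what is moved stays moved. The work goes in short steps, Python scripts to look and compute and a tool call to move; the robot and the scene stay as the last step left them, time stands still between calls to the robot, and variables do not carry over. Pictures are saved under pics/ and viewed, at most 10 in all, crops included, and the job is handed in when it is done.

Besides the shell and the picture viewer there is one more tool, called after "Request:" in YAML: its name, and indented under it one key for each argument. apply_moves: Moves the arm, as the interface text tells. Its arguments: {"type":"object","properties":{"claw":{"type":"array"},"offset":{"type":"array"},"turn":{"type":"array"}},"required":["claw","offset","turn"]}

```bash
mkdir -p pics; cat > h.py <<'E'
import numpy as np,cv2
from plant import manip
def cam(n):
    c=manip.camera_info(n); f=200/np.tan(np.radians(c['fov_y'])/2)
    K=np.array([[f,0,c['cx']],[0,f,c['cy']],[0,0,1]]); d=np.array([c['k1'],0,0,0,0.])
    return K,d,np.array(c['rvec'],float),np.array(c['tvec'],float)
def p2w(n,uv,z):
    K,d,r,t=cam(n); R=cv2.Rodrigues(r)[0]
    s=cv2.undistortPoints(np.array(uv,float).reshape(-1,1,2),K,d).reshape(-1,2)
    o=-R.T@t; D=np.c_[s,np.ones(len(s))]@R
    return o+D*((np.broadcast_to(z,len(s))-o[2])/D[:,2])[:,None]
def w2p(n,P):
    K,d,r,t=cam(n); return cv2.projectPoints(np.array(P,float).reshape(-1,1,3),r,t,K,d)[0].reshape(-1,2)
E
python3 - <<'E'
from h import *
for n in('top','side'):
    i=manip.capture(n); cv2.imwrite(f'pics/{n}0.png',i)
    K,d,r,t=cam(n); R=cv2.Rodrigues(r)[0]; print(n,K[0,0],d[0],-R.T@t,R[2])
o=manip.get_obs(); print({k:np.round(v,3) for k,v in o.items()})
E
```

```text
top 375.8270437902109 -0.029195503484736436 [0.44362676 0.046032   1.04796125] [ 0.07490435 -0.01062564 -0.99713411]
side 479.0161229858763 0.015552091171441431 [0.41506456 1.32597109 0.58860669] [ 0.07210847 -0.91963661 -0.38609438]
{'clock': np.float64(0.1), 'q': array([-1.335,  0.424,  1.631, -0.   ,  1.089, -0.019]), 'qd': array([ 0.001, -0.001, -0.002,  0.   ,  0.002,  0.   ]), 'joint_efforts': array([ 2.0000e-03, -5.5842e+01, -2.8244e+01,  0.0000e+00,  3.0000e-03,
        0.0000e+00]), 'eef_pos': array([ 0.157, -0.604,  0.231]), 'tool_rot': array([ 0.992,  0.127, -0.   , -0.001]), 'force': array([ 0.139, -0.112,  0.302]), 'torque': array([-0.022, -0.011,  0.032]), 'grip_force': np.float64(0.0), 'opening': np.float64(0.995)}
```

View pics/top0.png

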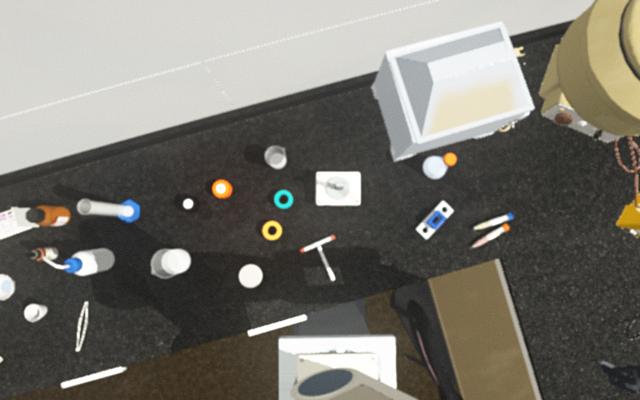

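View pics/side0.png

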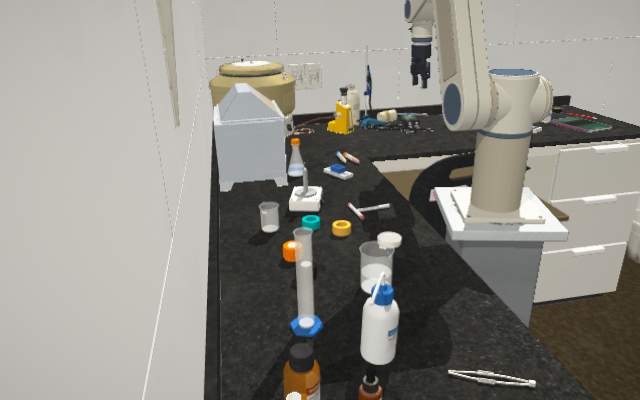

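Candidates in the top view:
- **Spacer:** brass ring (272,230). The look-alike is the turquoise ring (283,199).
- **Cap:** orange (222,189). The look-alikes are the black cap (188,204) and the orange flask stopper (450,159).
- **Rotor:** blue-hubbed bar (434,219). The pens (492,228) are not it.
- **Drive and bystanders:** drive (338,188), beaker (276,157), flask (434,167).

I choose the brass ring, the orange cap and the bar, and will check them in a close crop.

```bash
python3 - <<'E'
from h import *
i=cv2.imread('pics/top0.png'); c=i[140:250,200:465]
cv2.imwrite('pics/c0.png',cv2.resize(c,None,fx=3,fy=3,interpolation=cv2.INTER_CUBIC))
h=cv2.cvtColor(i,cv2.COLOR_BGR2HSV)
def blob(n,lo,hi,box,z):
    m=cv2.inRange(h,np.array(lo),np.array(hi)); M=np.zeros_like(m); x0,y0,x1,y1=box; M[y0:y1,x0:x1]=m[y0:y1,x0:x1]
    p=cv2.findNonZero(M); hull=cv2.convexHull(p); mo=cv2.moments(hull); uv=(mo['m10']/mo['m00'],mo['m01']/mo['m00'])
    r=cv2.minAreaRect(p); print(n,len(p),np.round(uv,1),r,p2w('top',[uv],z)[0].round(4)); 
    return r
blob('spacer',[15,90,90],[35,255,255],(255,215,290,245),.020)
blob('cap',[3,120,120],[22,255,255],(205,175,240,205),.028)
blob('hub',[100,130,60],[125,255,255],(410,195,460,245),.03)
r=blob('bar',[0,0,150],[179,90,255],(412,195,458,242),.012)
b=cv2.boxPoints(r);print(p2w('top',b,.012).round(4))
r=blob('drive',[0,0,150],[179,60,255],(308,165,368,212),.038)
b=cv2.boxPoints(r);print(p2w('top',b,.038).round(4))
E
```

```text
spacer 315 [271.6 230.1] ((271.5, 230.0), (20.0, 21.0), 90.0) [0.4456 0.174  0.02  ]
cap 248 [221.7 188.7] ((222.0, 188.5), (19.0, 20.0), 90.0) [0.5599 0.3088 0.028 ]
hub 143 [436.  219.7] ((436.00006103515625, 220.00003051757812), (11.31370735168457, 15.55634880065918), 45.0) [ 0.4679 -0.2741  0.03  ]
bar 422 [434.4 219.6] ((434.4598388671875, 219.51458740234375), (16.27662467956543, 41.226478576660156), 43.451839447021484) [ 0.4686 -0.2751  0.012 ]
[[ 0.4437 -0.2185  0.012 ]
 [ 0.5257 -0.3005  0.012 ]
 [ 0.4941 -0.3325  0.012 ]
 [ 0.4125 -0.2504  0.012 ]]
drive 1555 [338. 188.] ((338.0, 188.0), (34.0, 44.0), 90.0) [ 0.5567 -0.0078  0.038 ]
[[ 0.6038  0.051   0.038 ]
 [ 0.6025 -0.0685  0.038 ]
 [ 0.51   -0.0665  0.038 ]
 [ 0.5114  0.0521  0.038 ]]
```

View pics/c0.png

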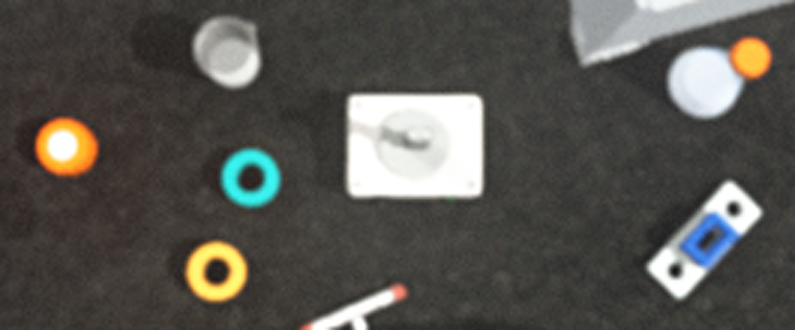

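```bash
cat >> h.py <<'E'
from scipy.optimize import minimize
S=8
def prism(poly,z0,z1): 
    poly=np.array(poly); return np.vstack([np.c_[poly,np.full(len(poly),z)] for z in(z0,z1)])
a=np.linspace(0,2*np.pi,48,endpoint=False)
circ=lambda r:np.c_[np.cos(a),np.sin(a)]*r
rect=lambda x,y:np.array([[x,y],[x,-y],[-x,-y],[-x,y]])/2
def fit(n,img,lo,hi,box,model,p0,yaw=True,zo=0):
    x0,y0,x1,y1=box; c=cv2.resize(img[y0:y1,x0:x1],None,fx=S,fy=S,interpolation=cv2.INTER_CUBIC)
    m=cv2.inRange(cv2.cvtColor(c,cv2.COLOR_BGR2HSV),np.array(lo),np.array(hi))
    k,l,st,_=cv2.connectedComponentsWithStats(m); j=1+st[1:,4].argmax(); m=(l==j)*255
    hull=cv2.convexHull(cv2.findNonZero(m.astype(np.uint8))); m=np.zeros(m.shape,np.uint8); cv2.fillConvexPoly(m,hull,255)
    ob=cv2.GaussianBlur(m,(0,0),S).astype(float)
    def cost(p,full=False):
        cy,sy=np.cos(p[2]*yaw),np.sin(p[2]*yaw); Q=model@np.array([[cy,sy,0],[-sy,cy,0],[0,0,1]])+[p[0],p[1],zo]
        u=(w2p(n,Q)-[x0,y0]+.5)*S-.5
        h=cv2.convexHull(np.round(u).astype(np.int32)); r=np.zeros(m.shape,np.uint8); cv2.fillConvexPoly(r,h,255)
        return ((cv2.GaussianBlur(r,(0,0),S)-ob)**2).mean()/1e3
    p0=np.array(p0,float); sim=np.vstack([p0]+[p0+d for d in np.diag([.006,.006,.15])])
    s=minimize(cost,p0,method='Nelder-Mead',options=dict(initial_simplex=sim,xatol=1e-4,fatol=1e-5))
    return s.x.round(4),round(s.fun,3)
SP=([15,90,90],[35,255,255]);CP=([3,120,110],[24,255,255]);HB=([100,110,50],[130,255,255]);WH=([0,0,140],[179,60,255])
E
python3 - <<'E'
from h import *
t=cv2.imread('pics/top0.png'); s=cv2.imread('pics/side0.png')
sp=prism(circ(.025),0,.024); cp=prism(circ(.0235),0,.034); hb=prism(rect(.03,.046),.012,.030); br=prism(rect(.04,.11),0,.012); dr=prism(rect(.09,.12),0,.038)
print('sp',fit('top',t,*SP,(250,210,295,250),sp,[.4456,.174,0],False),fit('side',s,*SP,(325,212,360,242),sp,[.4456,.174,0],False))
print('cap',fit('top',t,*CP,(205,170,240,205),cp,[.56,.309,0],False),fit('side',s,*CP,(275,235,300,268),cp,[.56,.309,0],False))
print('hub',fit('top',t,*HB,(412,195,460,245),hb,[.468,-.274,-.78]),fit('side',s,*HB,(320,160,360,185),hb,[.468,-.274,-.78]))
print('bar',fit('top',t,[0,0,140],[179,90,255],(412,195,460,245),br,[.468,-.274,-.78]))
print('drv',fit('top',t,*WH,(308,165,368,212),dr,[.557,-.008,0]))
d=np.array([.557,-.008])
print(w2p('top',[[*d,.116]]),w2p('side',[[*d,.116],[*d,.044]]),w2p('side',[[.4456,.174,0],[.56,.309,0],[.468,-.274,.03]]))
A=cv2.resize(s[155:215,280:332],None,fx=7,fy=7,interpolation=cv2.INTER_CUBIC); B=cv2.resize(t[165:212,312:364],None,fx=7,fy=7,interpolation=cv2.INTER_CUBIC)
B=cv2.copyMakeBorder(B,0,A.shape[0]-B.shape[0],0,0,0); cv2.imwrite('pics/d.png',np.hstack([A,B]))
E
```

```text
sp (array([0.4456, 0.1743, 0.0834]), np.float64(0.935)) (array([0.4447, 0.1713, 0.0935]), np.float64(0.097))
cap (array([ 0.5611,  0.3116, -0.0283]), np.float64(0.683)) (array([ 0.5613,  0.3088, -0.0065]), np.float64(5.509))
hub (array([ 0.4679, -0.2768,  0.7351]), np.float64(0.177)) (array([ 0.467 , -0.2843, -0.6607]), np.float64(0.395))
bar (array([ 0.4694, -0.2772,  0.7949]), np.float64(0.33))
drv (array([ 0.5578, -0.0077, -0.0122]), np.float64(0.17))
[[339.64214808 184.40517098]] [[304.36337276 168.61502419]
 [305.18921082 191.11557281]] [[340.7377917  231.95756602]
 [292.65495761 256.65942763]
 [337.36287136 166.41719825]]
```

View pics/d.png

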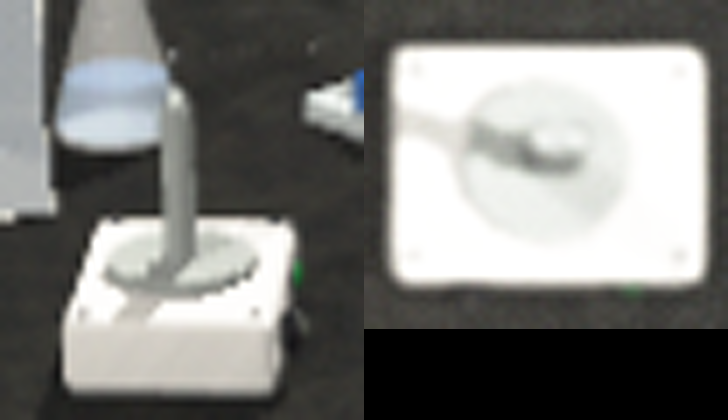

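The crops confirm the choice: brass ring at crop (217,271), orange cap with white disc at (67,146), rotor at about 45° at (708,239). The spindle tip is at side crop (179,92) and top crop (558,138), which agrees with the drive at about (0.557, -0.008). I'm moving over the spacer.

Request:
apply_moves:
  claw: [-1,-1,-1,-1,-1,-1,-1,-1,-1,-1,-1,-1,-1,-1,-1,-1,-1,-1,-1,-1]
  offset:
    - [2.6,4,0]
    - [2.6,4,0]
    - [2.6,4,0]
    - [2.6,4,0]
    - [2.6,4,0]
    - [2.6,4,0]
    - [2.6,4,0]
    - [2.6,4,0]
    - [2.6,4,0]
    - [2.6,4,0]
    - [0.3,3.8,-0.8]
    - [0.3,3.8,-0.8]
    - [0.3,3.8,-0.8]
    - [0.3,3.8,-0.8]
    - [0.3,3.8,-0.8]
    - [0.3,3.8,-0.8]
    - [0.3,3.8,-0.8]
    - [0.3,3.8,-0.8]
    - [0.3,3.8,-0.8]
    - [0.3,3.8,-0.8]
  turn:
    - [0,0,0.1]
    - [0,0,0.1]
    - [0,0,0.1]
    - [0,0,0.1]
    - [0,0,0.1]
    - [0,0,0.1]
    - [0,0,0.1]
    - [0,0,0.1]
    - [0,0,0.1]
    - [0,0,0.1]
    - [0,0,0.075]
    - [0,0,0.075]
    - [0,0,0.075]
    - [0,0,0.075]
    - [0,0,0.075]
    - [0,0,0.075]
    - [0,0,0.075]
    - [0,0,0.075]
    - [0,0,0.075]
    - [0,0,0.075]

```text
clock: 2.6
eef_pos: [0.4474, 0.1765, 0.1509]
tool_rot: [0.537, 0.843, -0.0, -0.0]
force: [0.9, -0.0, 0.2]
opening: 0.997
grip_force: 0.0
```

Request:
apply_moves:
  claw: [-1,-1,-1,-1,-1,-1,-1,-1,1,1,1,1,1,1]
  offset:
    - [-0.2,-0.3,-2.5]
    - [0,0,-3]
    - [0,0,-3]
    - [0,0,-2.5]
    - [0,0,-2]
    - [0,0,-1]
    - [0,0,-0.5]
    - [0,0,0]
    - [0,0,0]
    - [0,0,0]
    - [0,0,0]
    - [0,0,0]
    - [0,0,0]
    - [0,0,0]
  turn:
    - [0,0,0]
    - [0,0,0]
    - [0,0,0]
    - [0,0,0]
    - [0,0,0]
    - [0,0,0]
    - [0,0,0]
    - [0,0,0]
    - [0,0,0]
    - [0,0,0]
    - [0,0,0]
    - [0,0,0]
    - [0,0,0]
    - [0,0,0]

```text
clock: 4.35
eef_pos: [0.446, 0.1724, 0.0074]
tool_rot: [0.538, 0.843, 0.0, 0.0]
force: [-1.5, -0.4, 11.0]
opening: 0.556
grip_force: 60.0
```

Request:
apply_moves:
  claw: [1,1,1,1,1,1,1,1,1,1,1,1,1,1,1]
  offset:
    - [0,0,1]
    - [0,0,2.5]
    - [0,0,3.5]
    - [0,0,3.5]
    - [0,0,3]
    - [0,0,1.5]
    - [1,-2,0]
    - [1.7,-2.8,0]
    - [1.7,-2.8,0]
    - [1.7,-2.8,0]
    - [1.7,-2.8,0]
    - [1.7,-2.8,0]
    - [1.7,-2,0]
    - [0,0,0]
    - [0,0,0]
  turn:
    - [0,0,0]
    - [0,0,0]
    - [0,0,0]
    - [0,0,0]
    - [0,0,0]
    - [0,0,0]
    - [0,0,0]
    - [0,0,0]
    - [0,0,0]
    - [0,0,0]
    - [0,0,0]
    - [0,0,0]
    - [0,0,0]
    - [0,0,0]
    - [0,0,0]

```text
clock: 6.22
eef_pos: [0.5569, -0.0074, 0.1559]
tool_rot: [0.538, 0.843, -0.0, -0.001]
force: [0.4, -0.3, -2.7]
opening: 0.555
grip_force: 62.3
```

```bash
python3 - <<'E'
from h import *
t=manip.capture('top'); s=manip.capture('side'); cv2.imwrite('pics/t1.png',t); cv2.imwrite('pics/s1.png',s)
o=manip.get_obs(); print(o['eef_pos'],o['force'],o['opening'])
A=cv2.resize(s[110:215,260:360],None,fx=5,fy=5,interpolation=cv2.INTER_CUBIC); B=cv2.resize(t[150:240,310:370],None,fx=5,fy=5,interpolation=cv2.INTER_CUBIC)
B=cv2.copyMakeBorder(B,0,A.shape[0]-B.shape[0],0,0,0); cv2.imwrite('pics/d1.png',np.hstack([A,B]))
sp=prism(circ(.025),0,.024); x,y,z=o['eef_pos']
print(fit('side',s,*SP,(270,130,340,200),sp,[x,y,0],False,z-.006))
E
```

```text
[ 0.55682223 -0.00704232  0.15607518] [-0.07961545 -0.90481929 -2.46450787] 0.5595663931908786
(array([ 0.5538, -0.0044,  0.0406]), np.float64(0.022))
```

View pics/d1.png

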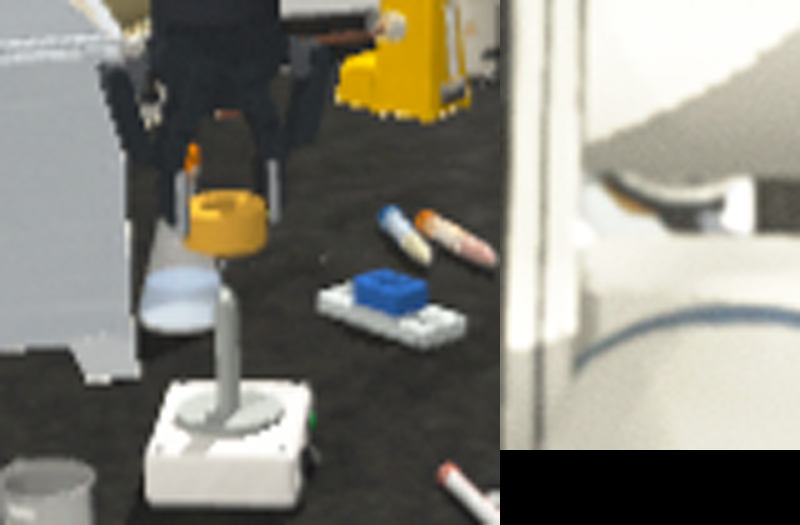

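Side crop: spacer at (227,222) is centred over the spindle tip at (227,290). The top view is blocked by the arm. I'm lowering in stages and watching the force.

Request:
apply_moves:
  claw: [1,1,1,1,1,1,1,1]
  offset:
    - [0.1,0,-1.5]
    - [0,0,-1.5]
    - [0,0,-0.8]
    - [0,0,-0.6]
    - [0,0,-0.6]
    - [0,0,-0.6]
    - [0,0,-0.4]
    - [0,0,0]
  turn:
    - [0,0,0]
    - [0,0,0]
    - [0,0,0]
    - [0,0,0]
    - [0,0,0]
    - [0,0,0]
    - [0,0,0]
    - [0,0,0]

```text
clock: 7.32
eef_pos: [0.5584, -0.0078, 0.0961]
tool_rot: [0.538, 0.843, -0.0, -0.0]
force: [-0.4, -0.1, -0.9]
opening: 0.553
grip_force: 62.4
```

Request:
apply_moves:
  claw: [1,1,1,1,1,1,1,1]
  offset:
    - [0,0,-1]
    - [0,0,-1]
    - [0,0,-1]
    - [0,0,-0.8]
    - [0,0,-0.3]
    - [0,0,-0.2]
    - [0,0,0]
    - [0,0,0]
  turn:
    - [0,0,0]
    - [0,0,0]
    - [0,0,0]
    - [0,0,0]
    - [0,0,0]
    - [0,0,0]
    - [0,0,0]
    - [0,0,0]

```text
clock: 8.32
eef_pos: [0.5588, -0.0078, 0.0536]
tool_rot: [0.538, 0.843, 0.0, 0.0]
force: [-0.8, -0.0, -1.0]
opening: 0.56
grip_force: 62.4
```

Request:
apply_moves:
  claw: [1,1,1,1]
  offset:
    - [0,0,-0.1]
    - [0,0,-0.1]
    - [0,0,-0.05]
    - [0,0,0]
  turn:
    - [0,0,0]
    - [0,0,0]
    - [0,0,0]
    - [0,0,0]

```text
clock: 8.82
eef_pos: [0.5587, -0.0078, 0.0514]
tool_rot: [0.538, 0.843, 0.0, 0.0]
force: [-2.3, 0.2, 6.2]
opening: 0.554
grip_force: 63.1
```

Request:
apply_moves:
  claw: [-0.6,-1,-1,-1,-1,-1,-1,-1,-1,-1,-1,-1,-1,-1,-1,-1,-1]
  offset:
    - [0,0,0]
    - [0,0,0]
    - [0,0,0]
    - [0,0,0]
    - [0,0,1]
    - [0,0,2]
    - [0,0,3.5]
    - [0,0,4]
    - [0,0,4]
    - [0,0,2]
    - [-1,-3.5,0]
    - [-1.5,-4,0]
    - [-1.5,-4,0]
    - [-1.5,-4,0]
    - [-1.5,-4,0]
    - [-1,-4,0]
    - [-1,-3.5,0]
  turn:
    - [0,0,0]
    - [0,0,0]
    - [0,0,0]
    - [0,0,0]
    - [0,0,0]
    - [0,0,0]
    - [0,0,0]
    - [0,0,0]
    - [0,0,0]
    - [0,0,0]
    - [0,0,0.05]
    - [0,0,0.05]
    - [0,0,0.05]
    - [0,0,0.05]
    - [0,0,0.05]
    - [0,0,0.05]
    - [0,0,0.05]

```text
clock: 10.95
eef_pos: [0.4681, -0.2792, 0.2166]
tool_rot: [0.383, 0.924, -0.0, 0.0]
force: [0.3, 0.4, 0.7]
opening: 0.997
grip_force: 0.0
```

```bash
python3 - <<'E'
from h import *
t=manip.capture('top'); s=manip.capture('side'); cv2.imwrite('pics/t2.png',t); cv2.imwrite('pics/s2.png',s)
sp=prism(circ(.025),0,.024); o=manip.get_obs();print(o['eef_pos'])
for n,i,b in(('side',s,(280,165,335,210)),('top',t,(315,165,365,212))):
    try: print(n,fit(n,i,*SP,b,sp,[.557,-.008,0],False,.044))
    except Exception as e: print(n,e)
A=cv2.resize(s[155:215,280:332],None,fx=6,fy=6,interpolation=cv2.INTER_CUBIC); B=cv2.resize(t[150:250,310:460],None,fx=3,fy=3,interpolation=cv2.INTER_CUBIC)[:360]
B=cv2.copyMakeBorder(B,0,A.shape[0]-B.shape[0],0,0,0); cv2.imwrite('pics/d2.png',np.hstack([A,B]))
E
```

```text
[ 0.4678473  -0.28059415  0.21659713]
side (array([ 0.5573, -0.0097,  0.1273]), np.float64(0.006))
top (array([ 0.5581, -0.006 ,  0.0486]), np.float64(0.027))
```

View pics/d2.png

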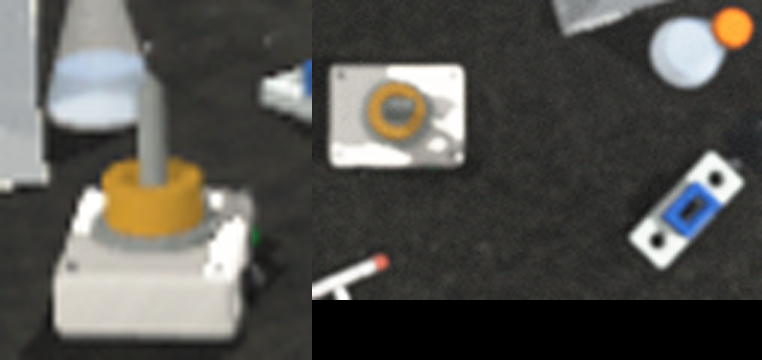

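Spacer is flat and centred on the flange (side crop (153,197)), and the rotor is untouched. Next is the rotor.

Request:
apply_moves:
  claw: [-1,-1,-1,-1,-1,-1,-1,-1]
  offset:
    - [0.1,0.3,-3]
    - [0,0,-4]
    - [0,0,-4]
    - [0,0,-4]
    - [0,0,-3]
    - [0,0,-1.2]
    - [0,0,0]
    - [0,0,0]
  turn:
    - [0,0,0]
    - [0,0,0]
    - [0,0,0]
    - [0,0,0]
    - [0,0,0]
    - [0,0,0]
    - [0,0,0]
    - [0,0,0]

```text
clock: 12.05
eef_pos: [0.4705, -0.2751, 0.0251]
tool_rot: [0.383, 0.924, -0.0, 0.001]
force: [-0.5, 0.5, 0.5]
opening: 1.0
grip_force: 0.0
```

Request:
apply_moves:
  claw: [-1,-1,-1,1,1,1,1,1,1]
  offset:
    - [-0.15,-0.2,-0.6]
    - [0,0,-0.5]
    - [0,0,0]
    - [0,0,0]
    - [0,0,0]
    - [0,0,0]
    - [0,0,0]
    - [0,0,0]
    - [0,0,0]
  turn:
    - [0,0,0]
    - [0,0,0]
    - [0,0,0]
    - [0,0,0]
    - [0,0,0]
    - [0,0,0]
    - [0,0,0]
    - [0,0,0]
    - [0,0,0]

```text
clock: 13.18
eef_pos: [0.4683, -0.2769, 0.0132]
tool_rot: [0.383, 0.924, -0.0, 0.0]
force: [-0.4, 1.1, 5.2]
opening: 0.336
grip_force: 60.7
```

Request:
apply_moves:
  claw: [1,1,1,1,1,1,1,1,1,1,1,1,1,1,1,1]
  offset:
    - [0,0,1]
    - [0,0,2.5]
    - [0,0,3.5]
    - [0,0,3.5]
    - [0,0,3]
    - [0,0,1.5]
    - [0.9,2.4,0]
    - [1,3.5,0]
    - [1,3.5,0]
    - [1,3.5,0]
    - [1,3.5,0]
    - [1,3.5,0]
    - [1,3.5,0]
    - [2,3.5,0]
    - [0,0,0]
    - [0,0,0]
  turn:
    - [0,0,0]
    - [0,0,0]
    - [0,0,0]
    - [0,0,0]
    - [0,0,0]
    - [0,0,0]
    - [0,0,-0.1]
    - [0,0,-0.1]
    - [0,0,-0.1]
    - [0,0,-0.1]
    - [0,0,-0.1]
    - [0,0,-0.1]
    - [0,0,-0.1]
    - [0,0,-0.1]
    - [0,0,0]
    - [0,0,0]

```text
clock: 15.18
eef_pos: [0.5561, -0.0079, 0.1621]
tool_rot: [0.712, 0.702, -0.001, -0.001]
force: [-0.2, -0.8, -2.0]
opening: 0.335
grip_force: 59.9
```

```bash
python3 - <<'E'
from h import *
s=manip.capture('side'); t=manip.capture('top'); cv2.imwrite('pics/s3.png',s); cv2.imwrite('pics/t3.png',t)
o=manip.get_obs();print(o['eef_pos'],o['tool_rot'],o['opening'],o['force'])
hb=prism(rect(.03,.046),.012,.030); x,y,z=o['eef_pos']
for zo in (z-.013,): print(fit('side',s,*HB,(280,120,335,185),hb,[x,y,0],False,zo))
A=cv2.resize(s[110:215,260:360],None,fx=5,fy=5,interpolation=cv2.INTER_CUBIC); cv2.imwrite('pics/d3.png',A)
E
```

```text
[ 0.55619224 -0.00856724  0.16237535] [ 7.12820703e-01  7.01345962e-01 -5.38570502e-04 -4.44810174e-04] 0.3302399972962093 [ 0.08034541 -0.42509345 -2.02766325]
(array([ 0.5575, -0.0129,  0.0815]), np.float64(0.029))
```

View pics/d3.png

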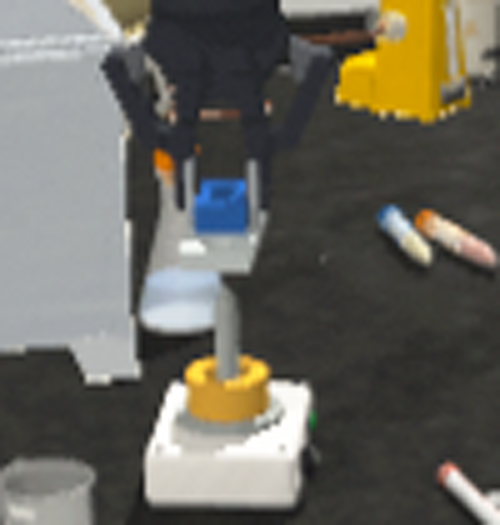

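Rotor held level, hub at crop (220,205), bar roughly along the drive's y, over the spindle tip at (226,285). I'm lowering carefully.

Request:
apply_moves:
  claw: [1,1,1,1,1,1,1,1]
  offset:
    - [0.1,0,-1.2]
    - [0,0,-1.2]
    - [0,0,-0.6]
    - [0,0,-0.4]
    - [0,0,-0.4]
    - [0,0,-0.4]
    - [0,0,-0.3]
    - [0,0,0]
  turn:
    - [0,0,0]
    - [0,0,0]
    - [0,0,0]
    - [0,0,0]
    - [0,0,0]
    - [0,0,0]
    - [0,0,0]
    - [0,0,0]

```text
clock: 16.27
eef_pos: [0.558, -0.0078, 0.1177]
tool_rot: [0.713, 0.701, -0.0, -0.0]
force: [-0.2, 0.0, -2.4]
opening: 0.336
grip_force: 59.9
```

Request:
apply_moves:
  claw: [1,1,1,1,1,1,1,1]
  offset:
    - [0,0,-0.6]
    - [0,0,-0.8]
    - [0,0,-0.8]
    - [0,0,-0.6]
    - [0,0,-0.4]
    - [0,0,-0.15]
    - [0,0,0]
    - [0,0,0]
  turn:
    - [0,0,0]
    - [0,0,0]
    - [0,0,0]
    - [0,0,0]
    - [0,0,0]
    - [0,0,0]
    - [0,0,0]
    - [0,0,0]

```text
clock: 17.27
eef_pos: [0.5583, -0.0078, 0.0845]
tool_rot: [0.713, 0.701, 0.0, 0.0]
force: [0.7, 0.4, -2.1]
opening: 0.335
grip_force: 59.9
```

Request:
apply_moves:
  claw: [1,1,1,1,1]
  offset:
    - [0,0,-0.1]
    - [0,0,-0.1]
    - [0,0,-0.1]
    - [0,0,0]
    - [0,0,0]
  turn:
    - [0,0,0]
    - [0,0,0]
    - [0,0,0]
    - [0,0,0]
    - [0,0,0]

```text
clock: 17.9
eef_pos: [0.5581, -0.0078, 0.0813]
tool_rot: [0.713, 0.701, 0.0, 0.0]
force: [-0.2, 0.7, -2.6]
opening: 0.337
grip_force: 60.0
```

Request:
apply_moves:
  claw: [1,1,1,1]
  offset:
    - [0,0,-0.05]
    - [0,0,-0.05]
    - [0,0,0]
    - [0,0,0]
  turn:
    - [0,0,0]
    - [0,0,0]
    - [0,0,0]
    - [0,0,0]

```text
clock: 18.4
eef_pos: [0.5581, -0.0078, 0.0811]
tool_rot: [0.713, 0.701, 0.0, 0.0]
force: [-2.6, -0.6, 7.2]
opening: 0.333
grip_force: 61.2
```

Request:
apply_moves:
  claw: [-0.6,-1,-1,-1,-1,-1,-1,-1,-1,-1,-1,-1,-1,-1,-1,-1,-1,-1]
  offset:
    - [0,0,0]
    - [0,0,0]
    - [0,0,0]
    - [0,0,0]
    - [0,0,1]
    - [0,0,2]
    - [0,0,4]
    - [0,0,4]
    - [0,0,3]
    - [0.3,3,0]
    - [0,4,0]
    - [0,4,0]
    - [0,4,0]
    - [0,4,0]
    - [0,4,0]
    - [0,4,0]
    - [0,4,0]
    - [0,0.8,0]
  turn:
    - [0,0,0]
    - [0,0,0]
    - [0,0,0]
    - [0,0,0]
    - [0,0,0]
    - [0,0,0]
    - [0,0,0]
    - [0,0,0]
    - [0,0,0]
    - [0,0,0]
    - [0,0,0]
    - [0,0,0]
    - [0,0,0]
    - [0,0,0]
    - [0,0,0]
    - [0,0,0]
    - [0,0,0]
    - [0,0,0]

```text
clock: 20.65
eef_pos: [0.5609, 0.3124, 0.2209]
tool_rot: [0.712, 0.702, 0.001, 0.0]
force: [0.0, 0.6, 0.1]
opening: 0.998
grip_force: 0.0
```

```bash
python3 - <<'E'
from h import *
s=manip.capture('side'); t=manip.capture('top'); cv2.imwrite('pics/s4.png',s); cv2.imwrite('pics/t4.png',t)
o=manip.get_obs();print(o['eef_pos'],o['tool_rot'])
hb=prism(rect(.03,.046),.012,.030)
print(fit('top',t,*HB,(315,165,365,212),hb,[.557,-.008,0],True,.068),fit('side',s,*HB,(280,155,335,200),hb,[.557,-.008,0],False,.068))
A=cv2.resize(s[155:215,270:342],None,fx=6,fy=6,interpolation=cv2.INTER_CUBIC); B=cv2.resize(t[155:215,305:367],None,fx=6,fy=6,interpolation=cv2.INTER_CUBIC)
cv2.imwrite('pics/d4.png',np.hstack([A,B])[:,:800])
E
```

```text
[0.56080039 0.31066787 0.22055789] [ 7.12252178e-01  7.01923662e-01 -1.28494996e-05  8.85546248e-05]
(array([ 0.5585, -0.0072, -0.0899]), np.float64(0.211)) (array([ 0.5577, -0.0132,  0.0221]), np.float64(0.011))
```

View pics/d4.png

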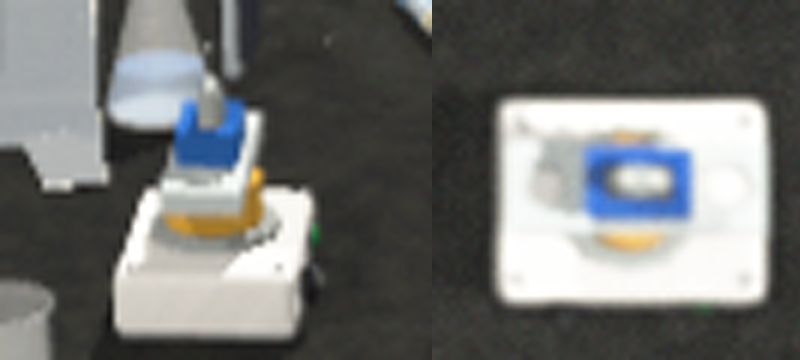

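Rotor seated: hub at top crop (640,183), spindle through the slot, level in the side view (208,140). Next is the cap.

Request:
apply_moves:
  claw: [-1,-1,-1,-1,-1,-1,-1,-1,-1,1,1,1,1,1,1]
  offset:
    - [0,0,-3]
    - [0,0,-4]
    - [0,0,-4]
    - [0,0,-4]
    - [0,0,-3]
    - [0,0,-2]
    - [0,0,-1.2]
    - [0,0,0]
    - [0,0,0]
    - [0,0,0]
    - [0,0,0]
    - [0,0,0]
    - [0,0,0]
    - [0,0,0]
    - [0,0,0]
  turn:
    - [0,0,0]
    - [0,0,0]
    - [0,0,0]
    - [0,0,0]
    - [0,0,0]
    - [0,0,0]
    - [0,0,0]
    - [0,0,0]
    - [0,0,0]
    - [0,0,0]
    - [0,0,0]
    - [0,0,0]
    - [0,0,0]
    - [0,0,0]
    - [0,0,0]

```text
clock: 22.62
eef_pos: [0.5615, 0.3105, 0.0093]
tool_rot: [0.713, 0.701, 0.001, 0.0]
force: [-1.3, 0.1, 5.0]
opening: 0.514
grip_force: 60.6
```

Request:
apply_moves:
  claw: [1,1,1,1,1,1,1,1,1,1,1,1,1,1,1,1,1]
  offset:
    - [0,0,1]
    - [0,0,2.5]
    - [0,0,3.5]
    - [0,0,3.5]
    - [0,0,3]
    - [0,0,1.5]
    - [-0.3,-2.5,0]
    - [0,-4,0]
    - [0,-4,0]
    - [0,-4,0]
    - [0,-4,0]
    - [0,-4,0]
    - [0,-4,0]
    - [0,-3.3,0]
    - [0,-2,0]
    - [0,0,0]
    - [0,0,0]
  turn:
    - [0,0,0]
    - [0,0,0]
    - [0,0,0]
    - [0,0,0]
    - [0,0,0]
    - [0,0,0]
    - [0,0,0]
    - [0,0,0]
    - [0,0,0]
    - [0,0,0]
    - [0,0,0]
    - [0,0,0]
    - [0,0,0]
    - [0,0,0]
    - [0,0,0]
    - [0,0,0]
    - [0,0,0]

```text
clock: 24.75
eef_pos: [0.5577, -0.0074, 0.158]
tool_rot: [0.713, 0.701, -0.0, -0.0]
force: [0.1, -1.3, -0.6]
opening: 0.518
grip_force: 61.1
```

```bash
python3 - <<'E'
from h import *
s=manip.capture('side'); cv2.imwrite('pics/s5.png',s)
o=manip.get_obs();x,y,z=o['eef_pos'];print(x,y,z,o['opening'],o['force'])
print(fit('side',s,*CP,(285,120,330,180),prism(circ(.0235),0,.034),[x,y,0],False,z-.009))
cv2.imwrite('pics/d5.png',cv2.resize(s[110:215,260:360],None,fx=5,fy=5,interpolation=cv2.INTER_CUBIC))
E
```

```text
0.5578291687539344 -0.007098961597225302 0.15805575285878537 0.5137541382072295 [-0.55975353  0.47714605 -1.16534921]
(array([ 0.5572, -0.0104,  0.0811]), np.float64(0.011))
```

View pics/d5.png

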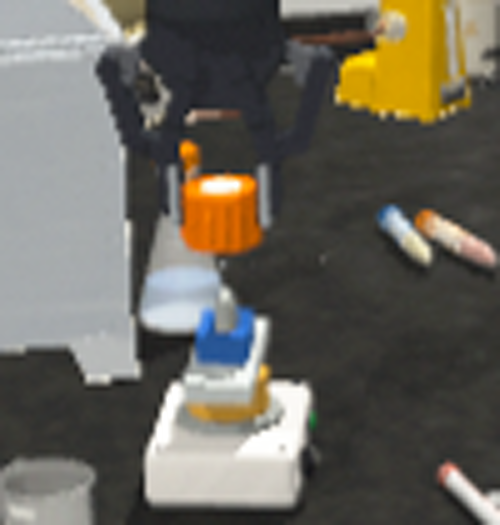

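Cap upright at crop (222,215), centred over the spindle tip (226,290). Lowering it.

Request:
apply_moves:
  claw: [1,1,1,1,1,1,1,1,1,1]
  offset:
    - [0,0,-1.2]
    - [0,0,-1.2]
    - [0,0,-0.6]
    - [0,0,-0.4]
    - [0,0,-0.4]
    - [0,0,-0.3]
    - [0,0,-0.3]
    - [0,0,-0.2]
    - [0,0,0]
    - [0,0,0]
  turn:
    - [0,0,0]
    - [0,0,0]
    - [0,0,0]
    - [0,0,0]
    - [0,0,0]
    - [0,0,0]
    - [0,0,0]
    - [0,0,0]
    - [0,0,0]
    - [0,0,0]

```text
clock: 26.05
eef_pos: [0.5581, -0.0078, 0.1124]
tool_rot: [0.713, 0.701, 0.0, 0.0]
force: [-0.2, -0.4, 0.1]
opening: 0.514
grip_force: 61.1
```

Request:
apply_moves:
  claw: [1,1,1,1,1,1]
  offset:
    - [0,0,-0.2]
    - [0,0,-0.15]
    - [0,0,-0.1]
    - [0,0,-0.1]
    - [0,0,0]
    - [0,0,0]
  turn:
    - [0,0,0]
    - [0,0,0]
    - [0,0,0]
    - [0,0,0]
    - [0,0,0]
    - [0,0,0]

```text
clock: 26.8
eef_pos: [0.5581, -0.0078, 0.1072]
tool_rot: [0.713, 0.701, 0.0, 0.0]
force: [-1.7, 0.7, 5.7]
opening: 0.514
grip_force: 61.6
```

Contact at the expected height. Releasing, lifting clear and checking.

Request:
apply_moves:
  claw: [-0.6,-1,-1,-1,-1,-1,-1,-1,-1,-1,-1,-1,-1,-1]
  offset:
    - [0,0,0]
    - [0,0,0]
    - [0,0,0]
    - [0,0,0]
    - [0,0,1]
    - [0,0,2]
    - [0,0,4]
    - [0,0,4]
    - [0,-4,1]
    - [-2,-4,0]
    - [-2,-4,0]
    - [-2,-4,0]
    - [0,0,0]
    - [0,0,0]
  turn:
    - [0,0,0]
    - [0,0,0]
    - [0,0,0]
    - [0,0,0]
    - [0,0,0]
    - [0,0,0]
    - [0,0,0]
    - [0,0,0]
    - [0,0,0]
    - [0,0,0]
    - [0,0,0]
    - [0,0,0]
    - [0,0,0]
    - [0,0,0]

```text
clock: 28.55
eef_pos: [0.4983, -0.1678, 0.2274]
tool_rot: [0.713, 0.701, 0.0, 0.0]
force: [0.3, -0.3, 0.4]
opening: 1.001
grip_force: 0.0
```

```bash
python3 - <<'E'
from h import *
s=manip.capture('side'); t=manip.capture('top')
cp=prism(circ(.0235),0,.034)
print(fit('top',t,*CP,(315,160,365,212),cp,[.557,-.008,0],False,.098),fit('side',s,*CP,(290,155,325,190),cp,[.557,-.008,0],False,.098))
A=cv2.resize(s[150:215,270:342],None,fx=5.5,fy=5.5,interpolation=cv2.INTER_CUBIC); B=cv2.resize(t[150:215,305:375],None,fx=5.5,fy=5.5,interpolation=cv2.INTER_CUBIC)
cv2.imwrite('pics/d6.png',np.hstack([A,B]))
E
```

```text
(array([ 0.5555, -0.0062,  0.0599]), np.float64(0.162)) (array([ 0.557 , -0.0129,  0.1245]), np.float64(0.053))
```

View pics/d6.png

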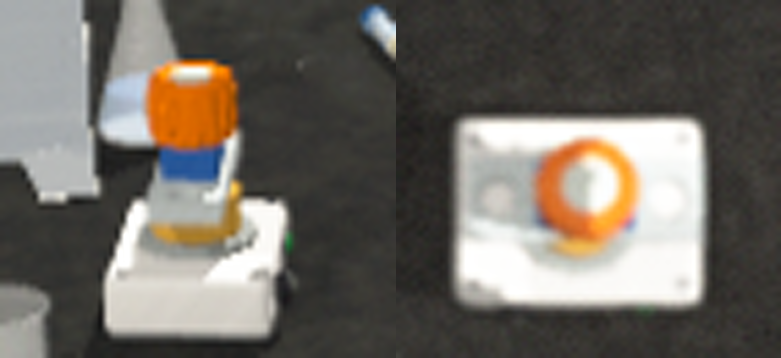

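The stack is upright: cap at side crop (192,105) on the hub, centred on the drive in the top crop (587,188), with the gripper clear. Handing in.

```bash
python3 -c "
from plant import manip
print(manip.finish_job())"
```

```text
the job is handed in; nothing more can be done
None
```

The spacer, rotor and cap are on the spindle in that order, each lowered to contact and upright in the last pictures; the job was handed in at about 29 s, but the hand-in returned no verdict.

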